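# Charge the bench pressure filter

## Task

Get the soil-extract pressure filter running: push the white beaker across the desk until its mouth is under the outlet spout, and swing the yellow vent lever round to its far stop so that the vent is shut; only then pump the black plunger knob with full strokes, letting it come right up each time, until the red indicator pin on the lid has popped fully out. Do it all by pushing and pressing with the fingers: do not lift or tip the beaker, and leave the vials, jars, dropper bottle and dish where they stand. Finish with the vent still shut, the beaker under the spout and the plunger up.

Things in the scene. Friction and masses are not known exactly. Their poses are not given: they have to be found in the camera images.
- filter: the bench pressure filter, fixed to the desk: a round pot on three legs, 120 mm across, with a grey lid whose top is 162 mm above the desk. Origin: centre of its foot on the desk. In its own axes the outlet spout sticks out to -y, the vent lever is at the front (-x) of the lid, the pump at the back (+x: axis at x +28 mm, y 0), the indicator pin on the +y side (x 0, y +24 mm). Small nuts on the lid's rim reach 167 mm above the desk
- spout_mouth (a point): the end of the outlet spout, 108 mm from the pot's axis to -y, opening downward 60 mm above the desk (the tube is 9 mm thick, its highest part 77 mm above the desk)
- beaker_mid (a point): centre of the loose white plastic beaker, half-way up (28 mm above the desk). Beaker: straight-sided, 60 mm across, 63 mm over its rim, 55 mm high, 2.5 mm wall, 0.12 kg; passes under the spout with 5 mm to spare. It belongs straight under the spout
- vent (a joint): yellow vent lever on the lid, a flat bar that turns about an upright axis: 0 = vent open, lever points along the pot's -x (in line with the vent stub); it swings counter-clockwise seen from above to 1.571 rad = shut, lever points along the pot's -y, at its stop. It starts open and stays where it is left (about 1 N at the tip moves it). While it is open the pump builds no pressure, and opening it lets the pin drop
- vent_pivot (a point): point on the vent lever's axis, 190 mm above the desk, half-way up the lever bar. The bar reaches 56 mm from here, its yellow grip (20 to 56 mm from the axis) is 14 mm wide and 10 mm thick (185 to 195 mm above the desk)
- vent_tip (a point): point in the yellow grip of the vent lever, 50 mm from its axis; moves with it
- plunger (a joint): pump plunger: 0 = up, grows as it is pressed, 0.0145 m = fully down. A spring pushes it up; pressing takes about 6 N at first and 10 N at the bottom. With the vent shut a full stroke adds one charge, and five full strokes bring the pin fully out; strokes cut short add less; a stroke counts only after the plunger has come back up. Strokes beyond full do no harm
- plunger_top (a point): centre of the top of the black mushroom knob of the plunger (41 mm across), 220 mm above the desk when up, moves with it; pressed straight down
- pin (a joint): red indicator pin on the lid: 0 = flush with its brass collar (170 mm above the desk), 0.014 m = fully out. It stays flush during the first three full strokes, stands about 2 mm out after the fourth and 14 mm after the fifth (it moves as the plunger comes back up), and stays up while the vent is shut
- vial_black: bystander: vial with a black cap, 27 mm across, 62 mm high; origin at the centre of its foot
- vial_red: bystander: vial with a red cap, 28 mm across, 72 mm high; origin at the centre of its foot
- vial_blue: bystander: vial with a blue cap, 27 mm across, 62 mm high; origin at the centre of its foot
- jar: bystander: jar with a blue lid, 58 mm across, 70 mm high; origin at the centre of its foot
- soil_jar: bystander: jar of soil with a white lid, 62 mm across, 82 mm high; origin at the centre of its foot
- dropper: bystander: brown dropper bottle, 34 mm across, 102 mm high; origin at the centre of its foot
- dish: bystander: petri dish with soil, 60 mm across, 13 mm high; origin at the centre of its foot
There are look-alikes about, which are no part of the job. What is shaped like the part that bears beaker_mid but orange is not meant.

How it is judged:
By the outcome, as a careful person would: the job done as asked, in the order asked, and still so for the second after the job is handed in, with the robot touching nothing.
It also fails if it takes over 61 s, if anything falls off the work surface, if the arm or the gripper's body presses on something with over 40 N, if the wrist force passes 120 N, or if a joint passes its speed limit or range.

## Robot

A 6-joint arm with a two-finger parallel gripper is mounted at the origin on the work surface; the furniture and walls round the work are solid. World frame = base frame: x ahead of the robot, y to its left, z up, the work surface at z = 0. Lengths are in mm, angles in rad, forces in N, time in s.
With the tool pointing down it reaches from about 275 to 825 mm from the base axis. Payload 4.9 kg.
Tool frame: the origin (TCP) lies where the fingers leave the gripper's body, on its centre line; the fingertips stand 73 mm ahead of it and the grasp point (between the pads) lies arm.tcp_to_grasp ahead of it (arm.tcp_to_grasp is the distance from the TCP to the grasp point, in mm); y points along the fingers, x is the direction in which the jaws open and shut, and the axes are right-handed (so a half turn about y gives the same grasp; the last joint's range is limited). The gripper opens to 85 mm and grips with 20 to 120 N. Pads are 22 mm wide; open, the fingers measure 114 mm over their backs; the gripper's body (76 mm by 85 mm) begins 54 mm behind the grasp point. The pads swing forward as they close: fully open they stand 13 mm farther back than shut.
Start: joints at [-1.405, 0.326, -0.193, 1.052, 0, 1.437], TCP at [162.443, -525.482, 303.881] pointing down, gripper open.
Joint ranges: [-2.65, 2.65], [-0.97, 1.79], [-1.3, 1.35], [-1.93, 2.1], [-1.47, 1.37], [-3.14, 3.14]. Speed limits (rad/s): [2.57, 2.57, 3.14, 3.14, 3.14, 3.14].

## Interface

Orientations are given as a 3x3 rotation matrix whose columns are the frame's x, y, z axes.
In Python, from plant import arm gives the robot as it stands.
- The arm moves only by the tool apply_moves, never from a script. Its argument "plan" is a list of rows, each a list of 6 numbers: the shift along the world's x, y, z in mm, then the turn, a rotation vector about the world's x, y, z in rad. A call has 1 to 20 rows; each row shifts and turns the commanded pose from where the row before left it; what a row does not reach is not made up. A row lasts 1/8 s, in which the tool goes at most 62.5 mm and 10.7 degrees, less where a joint would pass 70% of its speed; a pose out of reach is approached as far as the arm can. A call is refused whole if a number of a shift passes 62.5 or a number of a turn 0.188, either way. A call with a gripper value outside its range is refused whole. "gripper" is the gripper command: -1 is fully open, 1 is shut, values between are in proportion, set as the call begins (left out, the last holds). The fingers move at their own pace and stop on an object; "grip_force" is the grip in N (left out, the last holds). Time passes only in rows, so rows that do not move let the fingers close. It gives the time, the measured TCP pose, the force and the opening at its end, in the units of the state.
- arm.observe(): the state, without advancing time (a new reading comes with each control period).
- arm.capture(name): name is "scene" or "top"; returns the picture (420x560x3 uint8, red, green, blue); there is no depth.
- arm.camera_params(name): a dict with "mtx" (3x3 intrinsics, pixels), "k1" (the pictures are not rectified: a ray, as slopes to the right and down, at radius r is drawn at 1 + k1 r^2 times it, then the intrinsics apply), "origin" and "orientation" of the camera in the world. Camera axes: x right, y down, z forward; pixel columns grow to the right and rows downward; lengths in mm; the calibration is good to about 2 mm. A picture is of the moment at which its call begins. camera_params takes no time and is no camera call.
- arm.finish_job(): hands the job in, once; it reports no verdict.
Trained networks look in the newest picture that a camera, given by its name, has taken for a name from the list of things; names that differ only in an ending like _2 or _b are one class to them, and where a whole thing is asked for, a point or a joint stands for the part that bears it (a point fixed in the world has none). Each returns a list of dicts, best first, with "score" (0 to 1); they miss things now and then, are a little off and sometimes report something else, mostly with a low value. They report only what shows in the picture. A call takes as long as a camera call. They do not tell look-alikes from the thing itself.
- arm.recognise(camera, thing): "centre" ([column, row] as shares, 0 to 1, of the picture: columns of its width, rows of its height, amid what is visible of it).
The state is a dict: "time": time; "q": joint angles; "joint_velocities": joint speeds; "joint_efforts": joint torques, N m; "eef_pos": TCP position; "eef_rot": TCP orientation; "contact_force": force on the tool from outside, world axes, zero at the start; "wrist_torque": the same for the moment, N m; "opening": finger opening in mm.
Only numpy, scipy, OpenCV 4.12 (cv2) and the standard library are available. Lean on these libraries where they do the work, as an engineer would, in place of code of your own. Each camera call takes 0.05 s, during which the arm holds its last target. There are 200 camera calls.

## Working session

There is one attempt and no reset: what is moved stays moved. The work goes in short steps, Python scripts to look and compute and a tool call to move; the robot and the scene stay as the last step left them, time stands still between calls to the robot, and variables do not carry over. Pictures are saved under pics/ and viewed, about 8 in all and at most 12, crops included, and the job is handed in when it is done.

Besides the shell and the picture viewer there is one more tool, called after "Call:" as a command line: name --pt "numbers of a row" for each row, then --argument value for the rest. apply_moves: Moves the arm, as the interface text tells. Its arguments: {"type":"object","properties":{"plan":{"type":"array","items":{"type":"array","items":{"type":"number"}}},"gripper":{"type":"number"},"grip_force":{"type":"number"}},"required":["plan"]}

```bash
mkdir -p pics; ls; python3 - <<'E'
from plant import arm
import cv2,numpy as np
a=arm.capture("scene");b=arm.capture("top")
cv2.imwrite("pics/s1.png",a[:,:,::-1]);cv2.imwrite("pics/t1.png",b[:,:,::-1])
for c in("scene","top"):
    p=arm.camera_params(c);print(c,p)
    for t in["filter","spout_mouth","beaker_mid","vent_pivot","vent_tip","plunger_top","pin","vial_black","vial_red","vial_blue","jar","soil_jar","dropper","dish"]:
        r=arm.recognise(c,t);print(t,[(round(d["score"],2),round(d["centre"][0]*560,1),round(d["centre"][1]*420,1)) for d in r[:3]])
print(arm.tcp_to_grasp,arm.observe())
E
```

```text
pics
scene {'mtx': array([[387.65047906,   0.        , 276.502653  ],
       [  0.        , 387.65047906, 201.71915421],
       [  0.        ,   0.        ,   1.        ]]), 'k1': 0.030737751117215703, 'origin': array([-159.37255604, -538.45065271,  634.75198845]), 'orientation': array([[ 0.56237721, -0.43314503,  0.70435592],
       [-0.82660436, -0.3165167 ,  0.46534118],
       [ 0.02138019, -0.84392095, -0.53604135]])}
filter [(0.82, 256.8, 206.4)]
spout_mouth [(0.91, 256.7, 205.8)]
beaker_mid [(0.78, 354.2, 260.3), (0.64, 207.8, 201.3)]
vent_pivot [(0.69, 256.0, 204.7)]
vent_tip [(0.65, 162.8, 218.2), (0.57, 238.7, 177.1)]
plunger_top []
pin []
vial_black [(0.8, 257.1, 275.0)]
vial_red [(0.81, 265.0, 250.8)]
vial_blue [(0.79, 274.3, 267.4)]
jar [(0.5, 315.1, 300.9)]
soil_jar [(0.94, 164.1, 220.4)]
dropper []
dish [(0.8, 312.9, 305.3)]
top {'mtx': array([[486.74808018,   0.        , 278.88067739],
       [  0.        , 486.74808018, 215.45814499],
       [  0.        ,   0.        ,   1.        ]]), 'k1': -0.09966861437139805, 'origin': array([ 320.12774667, -151.70821391, 1193.4
[... 723 characters left out ...]
7.29729624e-06,  1.43657063e+00]), 'joint_velocities': array([ 0.00016068,  0.00074768, -0.00095269,  0.0003036 ,  0.00078824,
       -0.00010677]), 'joint_efforts': array([-3.45631979e-04, -4.43324661e+01,  2.62754524e+01,  1.21066594e-03,
       -4.93118387e-05, -2.21216069e-06]), 'eef_pos': array([ 162.45401183, -525.47116866,  303.86945887]), 'eef_rot': array([[ 2.95369535e-01,  4.13576126e-06,  9.55383084e-01],
       [-9.55383084e-01,  1.95202894e-05,  2.95369535e-01],
       [-1.74277764e-05, -1.00000000e+00,  9.71693514e-06]]), 'contact_force': array([ 0.41366348, -0.58509052,  0.78148358]), 'wrist_torque': array([-0.01076073, -0.03023089,  0.00548821]), 'opening': 85.51541361220642}
```

View images.

View pics/s1.png

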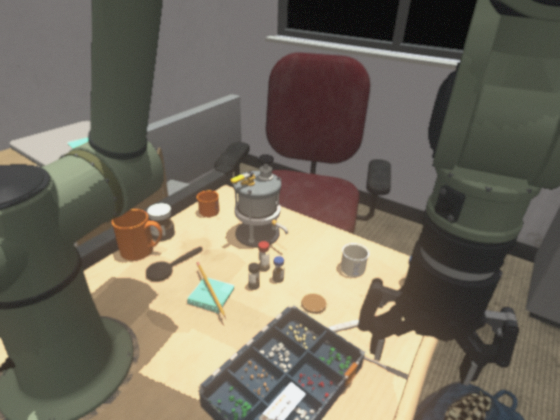

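View pics/t1.png

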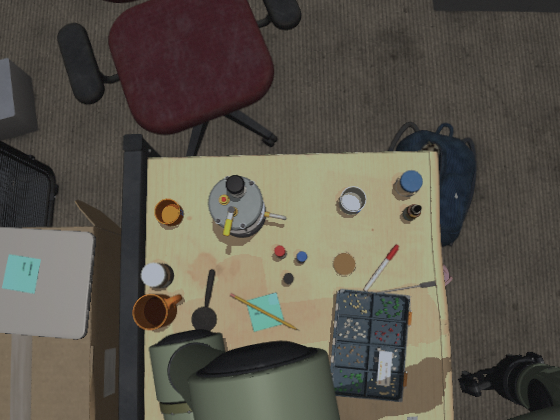

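```bash
python3 - <<'E'
import cv2
b=cv2.imread("pics/t1.png")
cv2.imwrite("pics/t1c.png",cv2.resize(b[165:265,195:375],None,fx=4.4,fy=4.4,interpolation=cv2.INTER_CUBIC))
E
```

```text
(no output)
```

View pics/t1c.png

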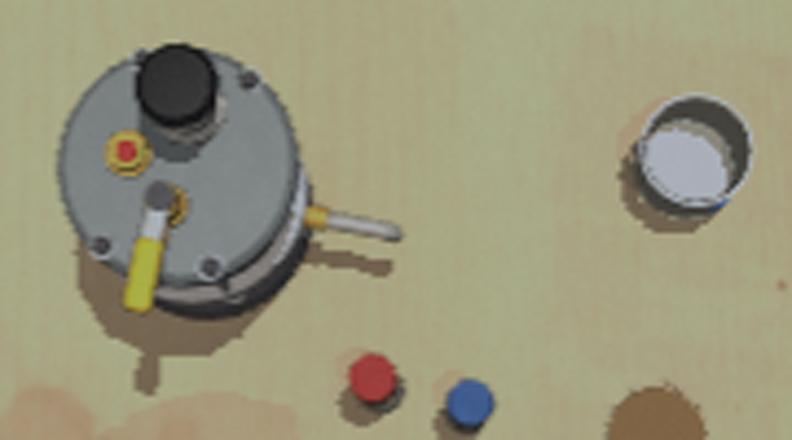

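```bash
cat > h.py <<'E'
import numpy as np,cv2
from plant import arm
def ray(c,uv):
    p=arm.camera_params(c); K=p["mtx"]
    d=cv2.undistortPoints(np.array([[uv]],float),K,np.array([p["k1"],0,0,0,0.]))[0,0]
    return np.array(p["origin"]),np.array(p["orientation"])@np.array([d[0],d[1],1])
def at(c,uv,z):
    o,d=ray(c,uv); return (o+d*(z-o[2])/d[2]).round(1)
def px(c,X):
    p=arm.camera_params(c);R=p["orientation"];x=R.T@(np.array(X,float)-p["origin"])
    s=x[:2]/x[2];s=s*(1+p["k1"]*(s@s));return (p["mtx"]@[s[0],s[1],1])[:2].round(1)
E
python3 - <<'E'
from h import *
C=lambda u,v:(u/4.4+195,v/4.4+165)
for n,uv,z in [("lid",C(180,167),162),("knob",C(177,86),220),("pivot",C(160,195),197),("tip end",C(139,305),195),("pin",C(126,152),171),("spout",C(398,232),72),("beaker",C(696,150),55),("red",C(373,378),72),("blue",C(470,404),62),("dish",(344,264),13),("black",(288.4,278),62),("jar",(411,181),70),("drop",(413,210),102),("oran",(168.3,211.7),40)]:
    print(n,at("top",uv,z))
F=at("top",C(180,167),162); K=at("top",C(177,86),220)
print("scene beaker rim",at("scene",(354.5,252),55), "px knob",px("scene",K))
E
```

```text
lid [508.4 -39.3 162. ]
knob [536.2 -44.4 220. ]
pivot [488.8 -33.5 197. ]
tip end [436.8 -23.1 195. ]
pin [514.8 -13.9 171. ]
spout [ 487.  -144.9   72. ]
beaker [ 530.6 -306.8   55. ]
red [ 410.  -130.1   72. ]
blue [ 395.9 -180.9   62. ]
dish [ 379.5 -283.6   13. ]
black [ 347.7 -148.6   62. ]
jar [ 568.2 -443.9   70. ]
drop [ 493.6 -435.9  102. ]
oran [513.2 139.   40. ]
scene beaker rim [ 529.1 -304.8   55. ] px knob [265.8 157.4]
```

Candidates for the beaker in the top view: the white one at (352,201) and the orange look-alike at (168,212). The close crop shows a white, open-topped beaker at (353,199), so that is my choice. In the same crop the lever points at the front with its tip at (227,234), the knob is at (235,184), the pin at (224,199) and the spout end at (285,218). Next I move behind the beaker with the fingers partly closed.

Call:
apply_moves --pt "31.7 14.3 0 0 0 0.1275" --pt "31.7 14.3 0 0 0 0.1275" --pt "31.7 14.3 0 0 0 0.1275" --pt "31.7 14.3 0 0 0 0.1275" --pt "31.7 14.3 0 0 0 0.1275" --pt "31.7 14.3 0 0 0 0.1275" --pt "31.7 14.3 0 0 0 0.1275" --pt "31.7 14.3 0 0 0 0.1275" --pt "31.7 14.3 0 0 0 0.1275" --pt "31.7 14.3 0 0 0 0.1275" --pt "31.7 14.3 0 0 0 0.1275" --pt "31.7 14.3 0 0 0 0.1275" --pt "0 0 -40 0 0 0" --pt "0 0 -40 0 0 0" --pt "0 0 -30 0 0 0" --gripper 0.05

```text
time: 3.38
eef_pos: [542.5, -353.3, 191.9]
eef_rot: [[0.967, -0.001, -0.256], [0.256, 0.001, 0.967], [-0.001, -1.0, 0.001]]
contact_force: [-0.8, -0.4, 0.1]
opening: 40.5
```

Call:
apply_moves --pt "1 -4 -30 0 0 0" --pt "1 -4 -30 0 0 0" --pt "0 0 -25 0 0 0" --pt "0 0 -17 0 0 0" --pt "0 0 0 0 0 0"

```text
time: 4.0
eef_pos: [544.1, -361.2, 90.5]
eef_rot: [[0.967, -0.002, -0.256], [0.256, 0.002, 0.967], [-0.002, -1.0, 0.002]]
contact_force: [-1.8, 0.2, -0.1]
opening: 40.4
```

```bash
python3 - <<'E'
from h import *
a=arm.capture("scene");b=arm.capture("top")
o=arm.observe();print(o["eef_pos"],o["contact_force"])
A=cv2.resize(a[190:310,260:440],None,fx=4,fy=4,interpolation=2)
cv2.imwrite("pics/s2.png",A[:,:,::-1])
E
```

```text
[ 545.27105458 -362.16849383   92.59413233] [0.21317117 0.33540683 0.14425852]
```

View pics/s2.png

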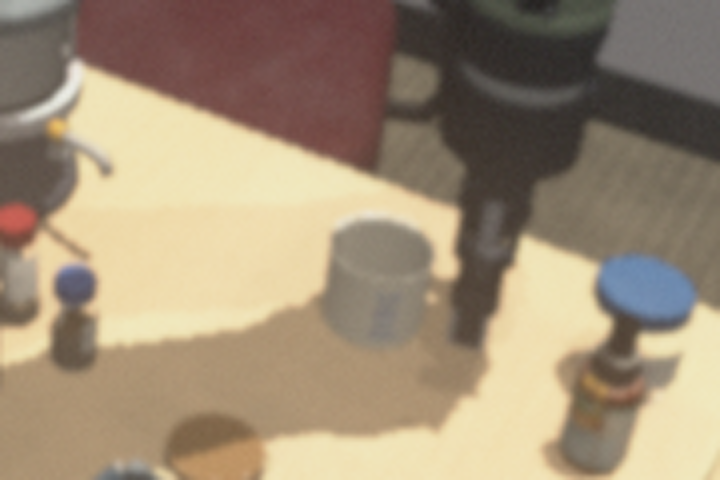

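The crop shows the fingers standing behind the white beaker without touching it, and clear of the jar and dropper. I start pushing.

Call:
apply_moves --pt "-2.3 8.6 0 0 0 0" --pt "-2.3 8.6 0 0 0 0" --pt "-2.3 8.6 0 0 0 0" --pt "-2.3 8.6 0 0 0 0" --pt "-2.3 8.6 0 0 0 0" --pt "-2.3 8.6 0 0 0 0" --pt "-2.3 8.6 0 0 0 0" --pt "-2.3 8.6 0 0 0 0" --pt "-2.3 8.6 0 0 0 0" --pt "-2.3 8.6 0 0 0 0" --pt "-2.3 8.6 0 0 0 0" --pt "-2.3 8.6 0 0 0 0" --pt "-2.3 8.6 0 0 0 0" --pt "-2.3 8.6 0 0 0 0" --pt "-2.3 8.6 0 0 0 0" --pt "-2.3 8.6 0 0 0 0" --pt "-2.3 8.6 0 0 0 0" --pt "-2.3 8.4 0 0 0 0" --pt "0 0 0 0 0 0"

```text
time: 6.48
eef_pos: [502.8, -206.1, 91.6]
eef_rot: [[0.966, -0.001, -0.257], [0.257, 0.001, 0.966], [-0.001, -1.0, 0.002]]
contact_force: [-1.6, 0.5, -0.6]
opening: 40.4
```

```bash
python3 - <<'E'
from h import *
a=arm.capture("scene");b=arm.capture("top")
o=arm.observe();print(o["eef_pos"],o["contact_force"])
A=cv2.resize(a[170:290,220:400],None,fx=4,fy=4,interpolation=2)
B=cv2.resize(b[170:270,210:330],None,fx=4,fy=4,interpolation=2)
cv2.imwrite("pics/s3.png",np.vstack([A[:350],np.pad(B[:240],((0,0),(0,240),(0,0)))])[:,:,::-1])
print(px("scene",[487.5,-145.2,55]),[ (d["score"],d["centre"][0]*560,d["centre"][1]*420) for d in arm.recognise("scene","beaker_mid")])
E
```

```text
[ 502.98480123 -206.72050172   91.53550565] [ 0.60142021 -0.73085355 -0.0306961 ]
[287.3 236.3] [(0.77, 205.184, 203.91), (0.73, 291.088, 246.70800000000003)]
```

View pics/s3.png

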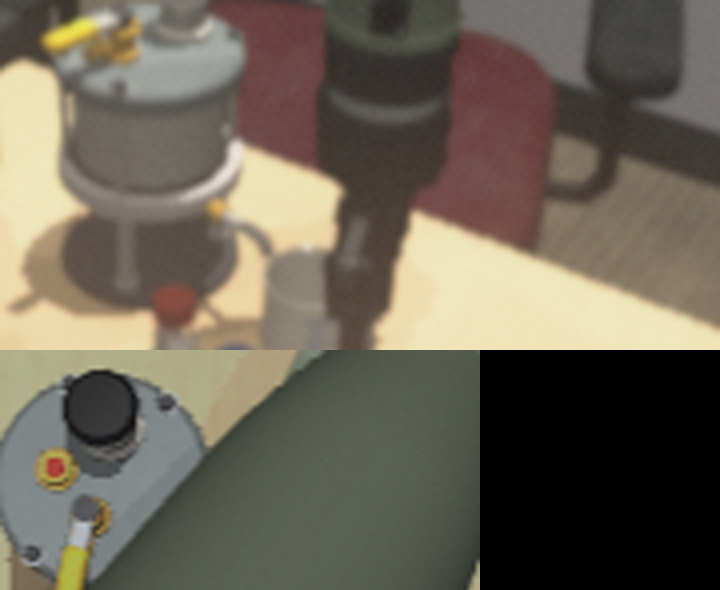

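The scene crop shows the beaker upright ahead of the fingers and just short of the spout, rim's left edge near column 286. I push the last stretch slowly, then back off to measure.

Call:
apply_moves --pt "-1.2 5 0 0 0 0" --pt "-1.2 5 0 0 0 0" --pt "-1.2 5 0 0 0 0" --pt "-1.2 5 0 0 0 0" --pt "-1 4 0 0 0 0" --pt "-0.7 3.2 0 0 0 0" --pt "0 0 0 0 0 0" --pt "0 0 0 0 0 0"

```text
time: 7.62
eef_pos: [496.9, -179.9, 91.8]
eef_rot: [[0.967, -0.0, -0.256], [0.256, 0.0, 0.967], [-0.0, -1.0, 0.0]]
contact_force: [-0.3, 0.3, -0.6]
opening: 40.4
```

Call:
apply_moves --pt "4 -16 0 0 0 0" --pt "10 -38 0 0 0 0" --pt "10 -38 40 0 0 0" --pt "10 -38 45 0 0 0" --pt "0 -40 45 0 0 0" --pt "0 -40 40 0 0 0" --pt "0 0 0 0 0 0"

```text
time: 8.5
eef_pos: [531.8, -395.5, 265.9]
eef_rot: [[0.968, 0.006, -0.252], [0.252, -0.007, 0.968], [0.004, -1.0, -0.008]]
contact_force: [0.2, -0.1, -1.2]
opening: 40.8
```

```bash
python3 - <<'E'
from h import *
a=arm.capture("scene");b=arm.capture("top")
o=arm.observe();print(o["eef_pos"],o["contact_force"])
A=cv2.resize(a[200:270,235:335],None,fx=6,fy=6,interpolation=2)
B=cv2.resize(b[190:240,230:330],None,fx=6,fy=6,interpolation=2)
cv2.imwrite("pics/s4.png",np.vstack([A[:300],B])[:,:,::-1])
for c in("top","scene"):print(px(c,[487.5,-145.2,55]),[ (d["score"],d["centre"][0]*560,d["centre"][1]*420) for d in arm.recognise(c,"beaker_mid")])
E
```

```text
[ 530.4491263  -391.04219596  261.55103461] [-0.4844829   0.26745967 -0.87610679]
[285.6 218.6] [(0.79, 286.272, 220.08), (0.74, 162.17600000000002, 204.792), (0.33, 234.024, 183.498)]
[287.3 236.3] [(0.83, 207.424, 203.196), (0.78, 289.52, 244.98600000000002)]
```

View pics/s4.png

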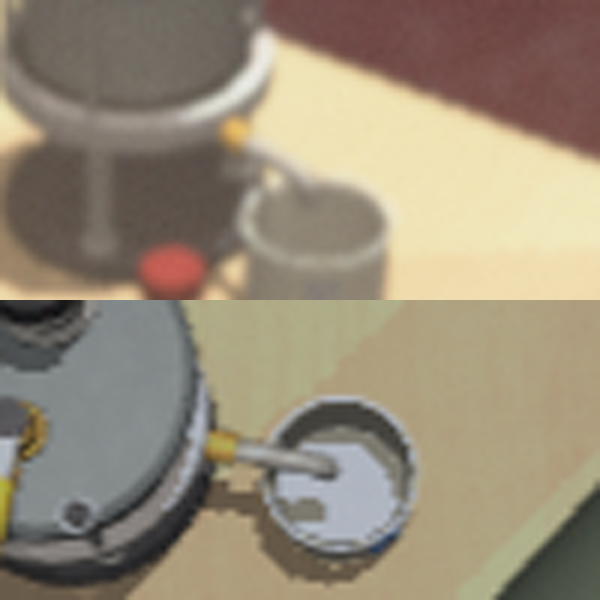

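The beaker is upright with its mouth round the spout end (both views: rim centre (286.7,219.2) in top, against (285.6,218.6) predicted), about 2–3 mm off. That is good enough. Next I shut the fingers and go to the far (+y) side of the lever.

Call:
apply_moves --pt "0 0 40 0 0 0" --pt "0 0 35 0 0 0" --pt "-7.8 39.8 0 0 0 0" --pt "-7.8 39.8 0 0 0 0" --pt "-7.8 39.8 0 0 0 0" --pt "-7.8 39.8 0 0 0 0" --pt "-7.8 39.8 0 0 0 0" --pt "-7.8 39.8 0 0 0 0" --pt "-7.8 39.8 0 0 0 0" --pt "-7.8 39.8 0 0 0 0" --pt "-7.8 39.8 0 0 0 0" --pt "-7.8 39.8 0 0 0 0" --pt "0 0 0 0 0 0" --pt "0 0 0 0 0 0" --gripper 1

```text
time: 10.45
eef_pos: [452.5, 8.2, 336.2]
eef_rot: [[0.966, -0.001, -0.257], [0.257, -0.0, 0.966], [-0.001, -1.0, 0.0]]
contact_force: [0.2, -0.5, 0.9]
opening: 0.3
```

Call:
apply_moves --pt "0 2 -30 0 0 0" --pt "0 0 -30 0 0 0" --pt "0 0 -27 0 0 0" --pt "0 0 0 0 0 0"

```text
time: 10.95
eef_pos: [451.6, 9.2, 248.0]
eef_rot: [[0.967, -0.005, -0.255], [0.255, 0.0, 0.967], [-0.005, -1.0, 0.002]]
contact_force: [0.3, -0.2, -0.3]
opening: -0.1
```

```bash
python3 - <<'E'
from h import *
a=arm.capture("scene")
o=arm.observe();p=o["eef_pos"];print(p,o["contact_force"])
A=cv2.resize(a[130:230,180:320],None,fx=5,fy=5,interpolation=2)
cv2.imwrite("pics/s5.png",A[:,:,::-1])
f=-.195;P=np.array([488.5,-34.5]);prev=p[:2]
for k in range(0,13):
    t=np.pi+f+k*np.pi/24
    u=np.array([np.cos(t),np.sin(t)]);n=np.array([-u[1],u[0]])
    c=P+44*u-24*n; print(k,c.round(1),(c-prev).round(1)); prev=c
E
```

```text
[452.51011112   9.18127436 249.32939567] [-0.05268263 -0.2425797   0.61006476]
0 [450.   -2.4] [ -2.5 -11.6]
1 [446.1  -7.7] [-3.9 -5.3]
2 [443.  -13.5] [-3.1 -5.8]
3 [440.6 -19.6] [-2.4 -6.1]
4 [439.1 -26. ] [-1.5 -6.4]
5 [438.4 -32.5] [-0.7 -6.5]
6 [438.6 -39.1] [ 0.2 -6.6]
7 [439.6 -45.5] [ 1.  -6.5]
8 [441.5 -51.8] [ 1.9 -6.3]
9 [444.1 -57.8] [ 2.7 -6. ]
10 [447.6 -63.4] [ 3.4 -5.6]
11 [451.7 -68.5] [ 4.1 -5.1]
12 [456.4 -73. ] [ 4.8 -4.5]
```

View pics/s5.png

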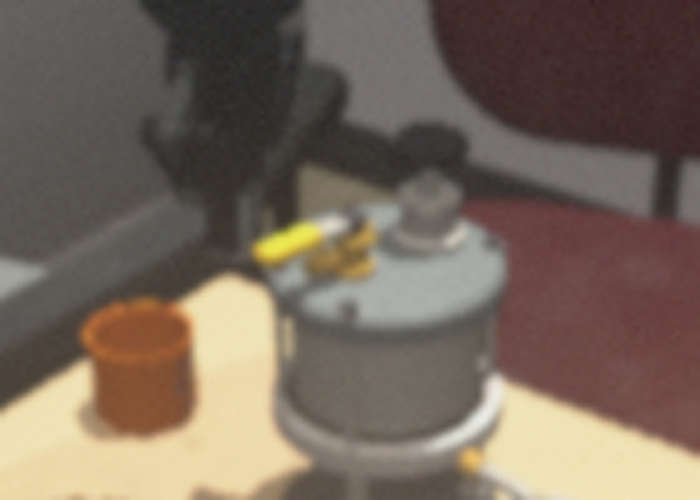

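The crop shows the fingertips beside and behind the yellow grip at (265–320, 240), reaching just below it. I sweep along the arc.

Call:
apply_moves --pt "-1.2 -6 0 0 0 0" --pt "-1.3 -5.6 0 0 0 0" --pt "-3.9 -5.3 0 0 0 0" --pt "-3.1 -5.8 0 0 0 0" --pt "-2.4 -6.1 0 0 0 0" --pt "-1.5 -6.4 0 0 0 0" --pt "-0.7 -6.5 0 0 0 0" --pt "0.2 -6.6 0 0 0 0" --pt "1 -6.5 0 0 0 0" --pt "1.9 -6.3 0 0 0 0" --pt "2.7 -6 0 0 0 0" --pt "3.4 -5.6 0 0 0 0" --pt "4.1 -5.1 0 0 0 0" --pt "4.8 -4.5 0 0 0 0" --pt "0 0 0 0 0 0" --pt "0 0 0 0 0 0"

```text
time: 13.0
eef_pos: [457.1, -72.5, 249.9]
eef_rot: [[0.967, 0.0, -0.256], [0.256, -0.0, 0.967], [0.0, -1.0, -0.0]]
contact_force: [0.8, -1.1, -0.8]
opening: -0.1
```

Now I press gently toward +x until the stop shows up in the force.

Call:
apply_moves --pt "1.5 -0.3 0 0 0 0" --pt "1.5 -0.3 0 0 0 0" --pt "0 0 0 0 0 0"

```text
time: 13.38
eef_pos: [459.0, -72.8, 249.7]
eef_rot: [[0.967, -0.002, -0.256], [0.256, 0.0, 0.967], [-0.002, -1.0, 0.001]]
contact_force: [-4.7, 1.0, 2.3]
opening: -0.0
```

Call:
apply_moves --pt "1.5 -0.3 0 0 0 0" --pt "1.5 -0.3 0 0 0 0" --pt "0 0 0 0 0 0"

```text
time: 13.75
eef_pos: [459.9, -72.9, 249.3]
eef_rot: [[0.967, -0.007, -0.256], [0.256, 0.001, 0.967], [-0.006, -1.0, 0.002]]
contact_force: [-11.4, 1.1, 7.4]
opening: -0.1
```

Call:
apply_moves --pt "-8 1 0 0 0 0" --pt "-12 2 0 0 0 0" --pt "0 0 35 0 0 0" --pt "0 0 35 0 0 0" --pt "16 5 0 0 0 0" --pt "27 7 0 0 0 0" --pt "27 7 0 0 0 0" --pt "23 6 0 0 0 0" --pt "0 0 0 0 0 0" --pt "0 0 0 0 0 0"

```text
time: 15.0
eef_pos: [535.2, -45.4, 318.9]
eef_rot: [[0.967, -0.002, -0.256], [0.256, 0.0, 0.967], [-0.002, -1.0, 0.001]]
contact_force: [-0.8, 0.2, -1.0]
opening: 0.1
```

```bash
python3 - <<'E'
from h import *
a=arm.capture("scene")
o=arm.observe();p=o["eef_pos"];print(p,o["contact_force"])
A=cv2.resize(a[130:250,200:320],None,fx=5,fy=5,interpolation=2)
cv2.imwrite("pics/s6.png",A[:,:,::-1])
E
```

```text
[535.15318677 -45.51381083 319.28034008] [-0.08891138 -0.08529647  0.09600796]
```

View pics/s6.png

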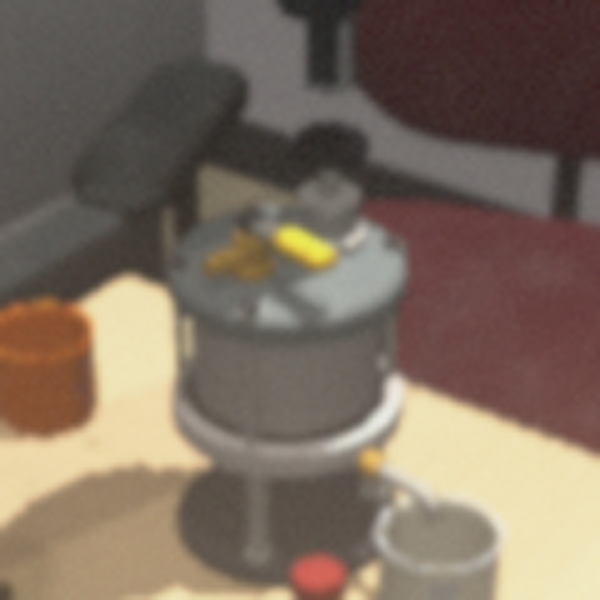

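The lever now lies along the spout side (yellow grip at (285–335, 245–260) in the crop) and the beaker is under the spout. First plunger stroke, with care.

Call:
apply_moves --pt "0.8 0.8 -12 0 0 0" --pt "0 0 -11 0 0 0" --pt "0 0 -6 0 0 0" --pt "0 0 -6 0 0 0" --pt "0 0 -4 0 0 0" --pt "0 0 0 0 0 0" --pt "0 0 0 0 0 0"

```text
time: 15.92
eef_pos: [536.0, -44.7, 281.2]
eef_rot: [[0.967, -0.001, -0.256], [0.256, 0.0, 0.967], [-0.001, -1.0, 0.0]]
contact_force: [-3.4, 0.1, 6.1]
opening: 0.0
```

Call:
apply_moves --pt "0 0 -3 0 0 0" --pt "0 0 0 0 0 0" --pt "0 0 0 0 0 0"

```text
time: 16.3
eef_pos: [536.1, -44.7, 278.5]
eef_rot: [[0.967, -0.001, -0.256], [0.256, -0.0, 0.967], [-0.001, -1.0, 0.0]]
contact_force: [-5.3, 0.9, 8.3]
opening: 0.1
```

Call:
apply_moves --pt "0 0 -2 0 0 0" --pt "0 0 0 0 0 0" --pt "0 0 0 0 0 0"

```text
time: 16.68
eef_pos: [536.0, -44.7, 277.9]
eef_rot: [[0.967, 0.0, -0.256], [0.256, -0.0, 0.967], [0.0, -1.0, -0.001]]
contact_force: [-7.3, 0.6, 17.2]
opening: -0.1
```

Call:
apply_moves --pt "0 0 -2 0 0 0" --pt "0 0 0 0 0 0" --pt "0 0 0 0 0 0"

```text
time: 17.05
eef_pos: [536.0, -44.7, 277.8]
eef_rot: [[0.967, 0.002, -0.256], [0.256, -0.001, 0.967], [0.002, -1.0, -0.001]]
contact_force: [-12.5, 2.0, 29.6]
opening: 0.1
```

The bottom stop is reached at about z 278 (force rises steeply there). Now I release fully and repeat.

Call:
apply_moves --pt "0 0 10 0 0 0" --pt "0 0 10 0 0 0" --pt "0 0 8 0 0 0" --pt "0 0 0 0 0 0" --pt "0 0 0 0 0 0" --pt "0 0 -10 0 0 0" --pt "0 0 -9 0 0 0" --pt "0 0 -8 0 0 0" --pt "0 0 0 0 0 0" --pt "0 0 0 0 0 0"

```text
time: 18.3
eef_pos: [537.1, -44.8, 277.9]
eef_rot: [[0.967, 0.003, -0.256], [0.256, -0.001, 0.967], [0.003, -1.0, -0.002]]
contact_force: [-7.2, 0.9, 26.0]
opening: 0.4
```

Call:
apply_moves --pt "0 0 9 0 0 0" --pt "0 0 9 0 0 0" --pt "0 0 9 0 0 0" --pt "0 0 0 0 0 0" --pt "0 0 0 0 0 0" --pt "0 0 -9 0 0 0" --pt "0 0 -9 0 0 0" --pt "0 0 -9 0 0 0" --pt "0 0 0 0 0 0" --pt "0 0 0 0 0 0"

```text
time: 19.55
eef_pos: [536.9, -44.8, 277.9]
eef_rot: [[0.967, 0.003, -0.256], [0.256, -0.001, 0.967], [0.003, -1.0, -0.002]]
contact_force: [-7.3, 1.1, 24.8]
opening: -0.0
```

Call:
apply_moves --pt "0 0 9 0 0 0" --pt "0 0 9 0 0 0" --pt "0 0 9 0 0 0" --pt "0 0 0 0 0 0" --pt "0 0 0 0 0 0" --pt "0 0 -9 0 0 0" --pt "0 0 -9 0 0 0" --pt "0 0 -9 0 0 0" --pt "0 0 0 0 0 0" --pt "0 0 0 0 0 0"

```text
time: 20.8
eef_pos: [536.9, -44.8, 277.8]
eef_rot: [[0.967, 0.003, -0.256], [0.256, -0.001, 0.967], [0.003, -1.0, -0.002]]
contact_force: [-7.4, 1.4, 25.5]
opening: -0.1
```

Call:
apply_moves --pt "0 0 9 0 0 0" --pt "0 0 9 0 0 0" --pt "0 0 9 0 0 0" --pt "0 0 0 0 0 0" --pt "0 0 0 0 0 0" --pt "0 0 -9 0 0 0" --pt "0 0 -9 0 0 0" --pt "0 0 -9 0 0 0" --pt "0 0 0 0 0 0" --pt "0 0 0 0 0 0"

```text
time: 22.05
eef_pos: [536.9, -44.8, 277.8]
eef_rot: [[0.967, 0.003, -0.256], [0.256, -0.001, 0.967], [0.003, -1.0, -0.002]]
contact_force: [-8.1, 0.8, 24.6]
opening: -0.0
```

Call:
apply_moves --pt "0 0 9 0 0 0" --pt "0 0 9 0 0 0" --pt "0 0 9 0 0 0" --pt "0 0 0 0 0 0" --pt "0 0 0 0 0 0" --pt "0 0 -9 0 0 0" --pt "0 0 -9 0 0 0" --pt "0 0 -9 0 0 0" --pt "0 0 0 0 0 0" --pt "0 0 0 0 0 0"

```text
time: 23.3
eef_pos: [537.0, -44.8, 277.8]
eef_rot: [[0.967, 0.003, -0.256], [0.256, -0.001, 0.967], [0.003, -1.0, -0.002]]
contact_force: [-6.7, 1.2, 23.9]
opening: -0.1
```

Call:
apply_moves --pt "0 0 9 0 0 0" --pt "0 0 9 0 0 0" --pt "0 0 9 0 0 0" --pt "0 0 0 0 0 0" --pt "0 0 0 0 0 0" --pt "0 0 30 0 0 0" --pt "0 0 40 0 0 0" --pt "0 -40 40 0 0 0" --pt "0 -55 10 0 0 0" --pt "0 -55 0 0 0 0" --pt "0 -55 0 0 0 0" --pt "0 -55 0 0 0 0" --pt "0 -55 0 0 0 0" --pt "0 0 0 0 0 0"

```text
time: 25.05
eef_pos: [535.9, -363.5, 419.4]
eef_rot: [[0.968, -0.002, -0.251], [0.251, 0.001, 0.968], [-0.002, -1.0, 0.002]]
contact_force: [-0.0, 0.5, -0.7]
opening: -0.1
```

```bash
python3 - <<'E'
from h import *
a=arm.capture("scene");b=arm.capture("top")
o=arm.observe();p=o["eef_pos"];print(o["time"],p,o["contact_force"])
A=cv2.resize(a[140:260,210:310],None,fx=4,fy=4,interpolation=2)
B=cv2.resize(b[160:280,205:305],None,fx=4,fy=4,interpolation=2)
cv2.imwrite("pics/s7.png",np.hstack([A,B])[:,:,::-1])
for c,o0 in(("scene",(210,140)),("top",(205,160))):
  for z in([477.6,-89.4,195],[513.2,-15.7,170],[513.2,-15.7,184],[536,-44.6,220],[487.5,-145.2,55]): print(c,z,(px(c,z)-o0)*4)
E
```

```text
25.15 [ 536.4482184  -359.97179233  420.60122723] [-0.44960295  0.38832089 -0.30748675]
scene [477.6, -89.4, 195] [227.2 165.6]
scene [513.2, -15.7, 170] [163.6 143.2]
scene [513.2, -15.7, 184] [163.2 123.2]
scene [536, -44.6, 220] [223.2  70. ]
scene [487.5, -145.2, 55] [309.2 385.2]
top [477.6, -89.4, 195] [213.2 216.4]
top [513.2, -15.7, 170] [ 78.4 161.2]
top [513.2, -15.7, 184] [ 74.8 156.4]
top [536, -44.6, 220] [121.2  98.4]
top [487.5, -145.2, 55] [322.4 234.4]
```

View pics/s7.png

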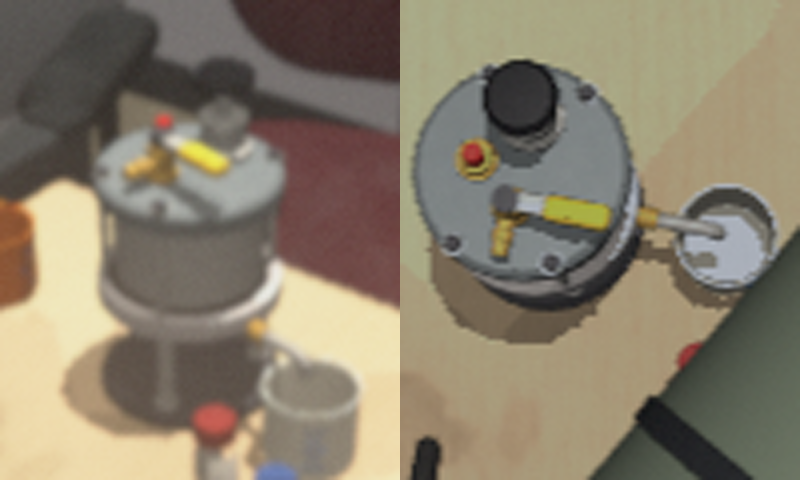

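The picture shows the red pin out (scene (163,121) against 123 predicted for fully out). The lever end is at the shut position (top (210,215) against (213,216)), the knob is up, the beaker is under the spout, and the arm is clear.

```bash
python3 -c "
from plant import arm
print(arm.finish_job())"
```

```text
the job is handed in; nothing more can be done
None
```

The filter is running and the job is handed in, at about 25 s on the robot's clock. I did it in the order asked:

- **Beaker:** I pushed the white one under the spout with the half-closed fingers. It stayed upright.
- **Vent lever:** I swung it to its far stop, where the force rose to about 11 N.
- **Plunger:** I gave it six full strokes, one more than needed. The force at the bottom was 24–30 N, and I lifted clear of the knob after each stroke.

The last pictures agreed with the predicted positions, to within the calibration:

- **Pin:** it stands fully out.
- **Lever:** it is at the shut position.
- **Knob:** it is up.
- **Beaker:** its rim surrounds the spout end, about 2–3 mm off centre. I left that, as it is well inside the mouth.
- **Arm:** it is well clear and touching nothing.

The arm never went near the bystanders, but I did not measure their positions again. In the last close-up only the red and blue vials show, partly, and they stand upright. No check failed.

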